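# Power the gear-drive tester and hold the drive gear home

### The arm

A 7-joint arm with a two-finger parallel gripper is mounted at the origin on the work surface. World frame = base frame: x ahead of the robot, y to its left, z up, the work surface at z = 0. Lengths are in m, angles in rad, forces in N, time in s.
With the tool pointing down it reaches from about 0.425 to 0.925 m from the base axis. Payload 6.8 kg.
Tool frame: the origin (TCP) lies midway between the tips of the shut fingers; the grasp point (between the pads) lies r.grip_point_offset behind it (r.grip_point_offset is the distance from the TCP to the grasp point, in m); z points along the fingers, y is the direction in which the jaws open and shut (so a half turn about z gives the same grasp; the last joint's range is limited). The gripper opens to 85 mm and grips with 20 to 120 N. Pads are 22 mm wide; open, the fingers measure 114 mm over their backs; the gripper's body (76 mm by 85 mm) begins 54 mm behind the grasp point. The pads swing forward as they close: fully open they stand 13 mm farther back than shut.
Start: joints at [-1.317, 0.477, 0.022, 1.555, -0.011, 1.109, -0.083], TCP at [0.239, 0.631, 0.231] pointing down, gripper open.
Joint ranges: [-2.96, 2.96], [-0.34, 2.1], [-1.41, 1.46], [0.24, 2.44], [-1.37, 4.51], [0.17, 1.92], [-2.96, 2.96]. Speed limits (rad/s): [2.39, 2.39, 3.14, 3.14, 3.14, 3.14, 3.14].

### API

Orientations are given as a rotation vector (axis times angle).
In Python, from bench import r gives the robot as it stands. The module is installed in compiled form; this text tells all that it offers.
- The arm moves only by the tool play_rows, never from a script. Its argument "deltas" is a list of rows, each a list of 3 entries, a list of its own where there are three numbers: the finger opening in mm, from 0 to 85.4, then the shift along the tool's x, y, z in mm, then the turn, a rotation vector about the tool's x, y, z in rad. A call has 1 to 8 rows; each row is the pose to reach, as a shift and turn from the pose measured when the call began, along the tool's axes at that moment; what a row does not reach only later rows make up. A row lasts 1/8 s, in which the tool goes at most 62.5 mm and 10.7 degrees, less where a joint would pass 70% of its speed; a pose out of reach is approached as far as the arm can. A call with a gripper value outside its range is refused whole. The fingers move at their own pace and stop on an object; "squeeze" is the grip in N (left out, the last holds). Time passes only in rows, so rows that repeat a pose let the fingers close. It gives the time, the measured TCP pose, the force and the opening at its end, in the units of the state.
- r.get_obs(): the state, without advancing time (a new reading comes with each control period).
- r.grab_frame(name): name is "scene" or "side" or "wrist"; returns (picture, depth): 480x640x3 uint8, red, green, blue; 480x640 float32, m along the optical axis (not along the pixel's ray), 0 where there is no reading.
- r.camera_model(name): a dict with "mtx" (3x3 intrinsics, pixels), "rvec" (rotation vector, rad) and "tvec" (3), from world to camera coordinates, as OpenCV has them; the wrist camera has in their place "T_tool_cam" (4x4, takes a point from camera to tool coordinates, whose origin is the TCP and whose axes are the flange's). Camera axes: x right, y down, z forward; pixel columns grow to the right and rows downward; lengths in m; the calibration is good to about 2 mm. A picture is of the moment at which its call begins: read the wrist's pose just before it. camera_model takes no time and is no camera call.
- r.hand_in(): hands the job in, once; it reports no verdict.
The state is a dict: "clock": time; "joints": joint angles; "qvel": joint speeds; "tau": joint torques, N m; "tcp_pos": TCP position; "orientation": TCP orientation; "contact_force": force on the tool from outside, world axes, zero at the start; "moment": the same for the moment, N m; "grip_width": finger opening in m.
Only numpy, scipy, OpenCV 4.12 (cv2) and the standard library are available. Lean on these libraries where they do the work, as an engineer would, in place of code of your own. Each camera call takes 0.05 s, during which the arm holds its last target. There are 200 camera calls.

### The job

The gear-drive tester on the bench has its battery drawer standing open: push the drawer home until it clicks into its detent. Then take the white drive gear from its black holder by its wing grip, turn it until its splined stem meshes with the keyed socket on top of the tester, and press it fully home against the sprung plunger, until the gear sits flush on the socket rim. Finish while still holding the gear by its grip and pressing it home (let go and the spring lifts it again), and leave the other things on the bench where they are.

Things in the scene. Friction and masses are not known exactly. Their poses are not given: they have to be found in the camera images.
- drawer_front (a point): Centre of the flat front face of the tester's grey battery drawer (panel 110 wide, 44 high, 12 mm thick), 36 mm above the bench. x points level into the tester (push this way), y along the panel, z up. The tester is a white box, 160 deep x 180 wide x 90 mm high, fixed; the drawer is in its robot side. When home the panel stands 12 mm proud of the tester's side.
- battery_drawer (a joint): How far the battery drawer is out, m: 0 home, up to 0.07. It slides with about 1 N; from 11 to 5 mm out a sprung detent roller resists with up to about 6 N (let go there and it springs back out), then from about 4 mm out it snaps the drawer to 0. Push it against its stop with 10 to 15 N.
- socket_rim (a point): Centre of the mouth of the steel socket on the tester's top, level with its flat rim, 120 mm above the bench; fixed, cannot turn. Collar 54 mm outside, bore 36 mm, with 6 inward round-topped keys, 5 mm wide, reaching to 12 mm from the axis, tops 2 mm below the rim. Gaps lie at 0, 60, 120.. degrees from this x axis, keys at 30, 90..; splines fit with about 5 degrees to spare. z up.
- plunger (a joint): How far the brass plunger (16 mm across) inside the socket bore is pressed down, m: 0 free, about 0.012 with the gear fully home. Its top when free is 14 mm below the rim. Spring: 3 N at the start, 8 N with the gear home.
- gear_grip (a point): Middle of the wing grip of the loose white gear, at the height to grip it. The grip is a flat upright bar on top of the gear's disc: 40 mm long along this x, 14 mm thick along y, from 22 mm below this point (the disc's top face) to 14 mm above it. z up. The disc is toothed, 70 mm across, 12 mm thick.
- gear_flange (a point): Centre of the flat underside of the gear's disc, on its axis, 34 mm below gear_grip, same axes; at socket_rim when home. Steel stem below: 6 splines at 0, 60, 120.. degrees from x (one pair lies along the grip bar), 5 mm wide, 33 mm across tips, reaching 18 mm below this point; then a round pilot 21 mm across with tapered nose, to 26 mm below.
- gear: The gear as a whole (about 120 g), origin at gear_flange. At the start it hangs in its fixed holder, disc on top and stem inside: a black ring 56 mm across (72 mm at the foot), 34 mm high, bore 42 mm.
- meter: Bystander: yellow handheld meter lying on the bench, 140 x 75 x 32 mm, origin under its centre. Leave it alone.
- tape_roll: Bystander: red tape roll standing on the bench, 76 mm across, 48 mm high, origin under its centre. Leave it alone.
- flux_jar: Bystander: small white jar, 48 mm across, 70 mm high, origin under its centre. Leave it alone.

How it is judged:
On the way, in this order (a step that is already met when the one before it is completed fails the run):
1. the battery drawer is home at its detent (value of joint battery_drawer below 0.002 m), for 0.2 s.
2. the gear is meshed and home, pressing the plunger down (z of gear_flange in the frame of socket_rim below 0.0025 m and horizontal distance between gear_flange and socket_rim below 0.004 m and value of joint plunger above 0.0095 m), for 0.2 s.
At the end, for the whole second after the job is handed in: Drawer within 2 mm of home; gear upright (0.08 rad), its axis within 4 mm of the socket's, disc underside within 2.5 mm of the rim, plunger pressed at least 9.5 mm; fingers still hold the gear by its grip (over 3 N, grasp point within 30 mm of the grip's middle) (all of step 2 and value of joint battery_drawer below 0.002 m and angle between gear's own z axis and vertical below 0.08 rad and contact force between the fingers and gear above 3 N and distance between the grasp point and gear_grip below 0.03 m); the arm keeps its last pose, push and grip.
It fails at once if a bystander was moved more than 30 mm (distance of any of meter, tape_roll, flux_jar from where it was at the start of the episode above 0.03 m).
It also fails if it takes over 50 s, if anything falls off the work surface, if the arm or the gripper's body presses on something with over 40 N, if the wrist force passes 120 N, or if a joint passes its speed limit or range.

## Working session

There is one attempt and no reset: what is moved stays moved. The work goes in short steps, Python scripts to look and compute and a tool call to move; the robot and the scene stay as the last step left them, time stands still between calls to the robot, and variables do not carry over. Pictures are saved under pics/ and viewed, about 8 in all and at most 12, crops included, and the job is handed in when it is done.

Besides the shell and the picture viewer there is one more tool, called after ">>>" in YAML: its name, and indented under it one key for each argument. play_rows: Moves the arm, as the interface text tells. Its arguments: {"type":"object","properties":{"deltas":{"type":"array"},"squeeze":{"type":"number"}},"required":["deltas"]}

```bash
mkdir -p pics
cat > h.py <<'E'
import numpy as np, cv2
from scipy.spatial.transform import Rotation as R
from bench import r
def save(n,p): cv2.imwrite(f'pics/{n}.png',p[:,:,::-1])
def cam(name,o=None):
    m=r.camera_model(name); K=np.array(m['mtx'])
    if 'T_tool_cam' in m:
        o=o or r.get_obs(); T=np.eye(4); T[:3,:3]=R.from_rotvec(o['orientation']).as_matrix(); T[:3,3]=o['tcp_pos']
        return K,T@np.array(m['T_tool_cam'])
    T=np.eye(4);T[:3,:3]=R.from_rotvec(np.ravel(m['rvec'])).as_matrix();T[:3,3]=np.ravel(m['tvec'])
    return K,np.linalg.inv(T)
def plane(K,T,u,v,z):
    d=T[:3,:3]@np.linalg.inv(K)@np.array([u,v,1.]); return T[:3,3]+d*(z-T[2,3])/d[2]
def cloud(K,T,D):
    v,u=np.indices(D.shape); P=np.stack([u*D,v*D,D],-1)@np.linalg.inv(K).T
    return P@T[:3,:3].T+T[:3,3]
def tool(p,o=None):
    o=o or r.get_obs(); return R.from_rotvec(o['orientation']).inv().apply(np.array(p)-o['tcp_pos'])
E
python3 - <<'E'
from h import *
o=r.get_obs(); print({k:np.round(v,3) for k,v in o.items()}, r.grip_point_offset)
print(R.from_rotvec(o['orientation']).as_matrix().round(3))
for n in ['scene','side','wrist']:
    K,T=cam(n); p,D=r.grab_frame(n); save(n+'0',p); np.savez('pics/'+n+'0.npz',p=p,D=D,K=K,T=T); print(n,T.round(3),K[0,0])
a=[cv2.imread(f'pics/{n}0.png') for n in('scene','side')]
E
```

```text
{'clock': np.float64(0.0), 'joints': array([-1.317,  0.478,  0.022,  1.557, -0.012,  1.109, -0.083]), 'qvel': array([-0.   ,  0.001,  0.001,  0.001, -0.002, -0.001, -0.   ]), 'tau': array([ 0.0000e+00, -5.9645e+01,  1.6080e+00, -2.8119e+01,  1.2000e-02,
        1.0000e-02, -0.0000e+00]), 'tcp_pos': array([0.239, 0.631, 0.23 ]), 'orientation': array([-5.65e-01, -3.09e+00,  3.00e-03]), 'contact_force': array([-0.764, -0.588, -0.942]), 'moment': array([-0.014,  0.036,  0.028]), 'grip_width': np.float64(0.085)} 0.0187
[[-0.935  0.354 -0.001]
 [ 0.354  0.935 -0.002]
 [-0.    -0.002 -1.   ]]
scene [[-0.687  0.547 -0.478  1.404]
 [ 0.726  0.5   -0.471  0.722]
 [-0.019 -0.671 -0.741  1.245]
 [ 0.     0.     0.     1.   ]] 614.4414609031229
side [[ 0.911 -0.283  0.299  0.18 ]
 [-0.411 -0.612  0.676 -1.07 ]
 [-0.008 -0.739 -0.674  1.154]
 [ 0.     0.     0.     1.   ]] 615.3338434836775
wrist [[ 0.353  0.903  0.243  0.177]
 [ 0.936 -0.34  -0.094  0.655]
 [-0.002  0.261 -0.965  0.373]
 [ 0.     0.     0.     1.   ]] 355.06723637104204
```

View pics/scene0.png

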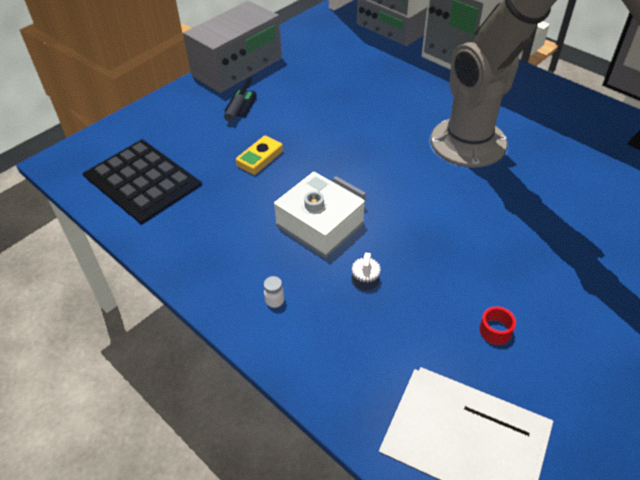

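View pics/side0.png

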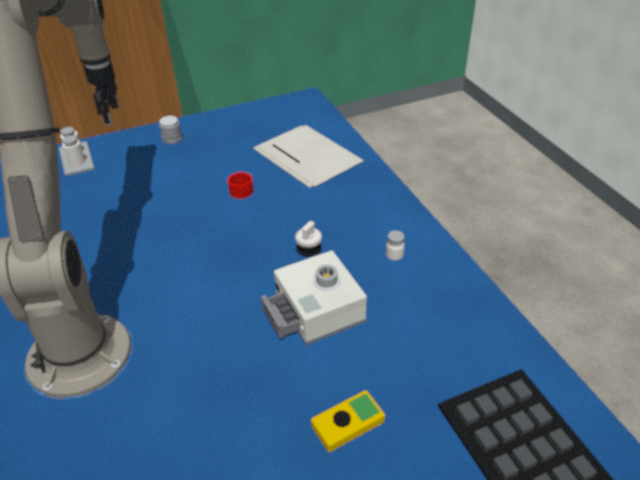

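The scene view shows the tester at about (320,212), its socket at (315,199), the gear at (366,270) and the drawer at (350,187). In the side view the socket is at (326,272), the gear at (309,238) and the open drawer at (280,313). Next I'll measure them.

Run:
```python
from h import *
for n,s,g in [('scene',(315,199),(366,262)),('side',(326,270),(309,235))]:
    d=np.load(f'pics/{n}0.npz'); K,T,D=d['K'],d['T'],d['D']; P=cloud(K,T,D); hsv=cv2.cvtColor(d['p'],cv2.COLOR_RGB2HSV)
    print(n,'sock',plane(K,T,*s,.12).round(3),'gear',plane(K,T,*g,.06).round(3), P[s[1],s[0]].round(3),P[g[1],g[0]].round(3))
    S=plane(K,T,*s,.12)
    near=np.linalg.norm(P[...,:2]-S[:2],axis=-1)<.2
    top=near&(abs(P[...,2]-.09)<.006)&(hsv[...,1]<70)
    print(' top',cv2.minAreaRect(P[top][:,:2].astype(np.float32)*1000), top.sum())
    rim=near&(abs(P[...,2]-.12)<.006)&(np.linalg.norm(P[...,:2]-S[:2],axis=-1)<.05); print(' rim',cv2.minEnclosingCircle(P[rim][:,:2].astype(np.float32)*1000),rim.sum())
    dr=near&(abs(P[...,2]-.057)<.006)&(hsv[...,1]<70)&(np.hypot(*(P[...,:2]-S[:2]).transpose(2,0,1))>.08)
    q=P[dr]; print(' drawer',q.mean(0).round(3) if len(q) else None,len(q))
    G=plane(K,T,*g,.06)
    gm=(np.linalg.norm(P[...,:2]-G[:2],axis=-1)<.06)&(P[...,2]>.03)
    q=P[gm]; print(' gear z',np.percentile(q[:,2],[1,50,99]).round(3),q.mean(0).round(3))
    b=q[q[:,2]>.065]; print(' bar',len(b),cv2.minAreaRect(b[:,:2].astype(np.float32)*1000))
```

```text
scene sock [ 0.594 -0.09   0.12 ] gear [0.627 0.116 0.06 ] [ 0.578 -0.106  0.098] [0.639 0.125 0.078]
 top ((574.0528564453125, -96.39714813232422), (168.85134887695312, 186.52113342285156), 2.703946113586426) 2491
 rim ((595.0061645507812, -98.40916442871094), 29.924476623535156) 159
 drawer [ 0.53  -0.066  0.056] 311
 gear z [0.034 0.046 0.084] [0.64  0.126 0.051]
 bar 97 ((636.0478515625, 122.26688385009766), (41.90049743652344, 14.198331832885742), 31.23204803466797)
side sock [ 0.593 -0.097  0.12 ] gear [0.63  0.103 0.06 ] [ 0.597 -0.088  0.111] [0.633 0.111 0.052]
 top ((571.55029296875, -102.75482940673828), (165.72296142578125, 190.1821746826172), 2.2029807567596436) 3249
 rim ((590.6444702148438, -100.11280822753906), 30.30392837524414) 220
 drawer [ 0.51  -0.145  0.057] 441
 gear z [0.034 0.047 0.084] [0.631 0.108 0.053]
 bar 103 ((634.4533081054688, 117.26286315917969), (47.87082290649414, 18.4122371673584), 35.14590072631836)
```

Run:
```python
from h import *
ya=np.deg2rad(2.45); ex=np.array([np.cos(ya),np.sin(ya)]); ey=np.array([-ex[1],ex[0]]); C=np.array([.573,-.099])
for n in ['scene','side']:
    d=np.load(f'pics/{n}0.npz'); K,T,D=d['K'],d['T'],d['D']; P=cloud(K,T,D)
    q=P.reshape(-1,3); l=np.c_[(q[:,:2]-C)@ex,(q[:,:2]-C)@ey,q[:,2]]
    m=(abs(l[:,0]+.12)<.05)&(abs(l[:,1])<.1)&(l[:,2]>.025)&(l[:,2]<.075)
    l=l[m]; print(n,m.sum(),np.percentile(l,[1,5,50,95,99],axis=0).round(3).tolist())
    t=l[abs(l[:,2]-.057)<.005]; t=t[t[:,0]<-.088]; print(cv2.minAreaRect(t[:,:2].astype(np.float32)*1000),len(t))
    h=np.histogram(t[:,0],bins=np.arange(-.17,-.08,.005)); print(h[0])
```

```text
scene 289 [[-0.135, -0.052, 0.03], [-0.132, -0.047, 0.038], [-0.123, 0.011, 0.052], [-0.076, 0.09, 0.06], [-0.072, 0.092, 0.068]]
((-126.1624755859375, 3.019451141357422), (108.02860260009766, 16.993417739868164), 88.17827606201172) 134
[ 0  0  0  0  0  0  0 29 41 55  9  0  0  0  0  0  0]
side 1131 [[-0.136, -0.094, 0.025], [-0.135, -0.091, 0.027], [-0.096, -0.013, 0.04], [-0.075, 0.057, 0.069], [-0.072, 0.077, 0.074]]
((-128.9801483154297, -4.360759735107422), (111.25151062011719, 13.817024230957031), 89.79307556152344) 186
[ 0  0  0  0  0  0 12 80 72 22  0  0  0  0  0  0  0]
```

>>> play_rows:
  deltas:
    - [0, [-45, -34, 4], [0, 0, -0.05]]
    - [0, [-90, -68, 8], [0, 0, -0.1]]
    - [0, [-135, -102, 12], [0, 0, -0.15]]
    - [0, [-180, -136, 16], [0, 0, -0.2]]
    - [0, [-225, -170, 20], [0, 0, -0.25]]
    - [0, [-270, -204, 24], [0, 0, -0.3]]
    - [0, [-315, -238, 28], [0, 0, -0.35]]
    - [0, [-360, -271, 30], [0, 0, -0.404]]
  squeeze: 40

```text
clock: 1.15
tcp_pos: [0.4801, 0.2482, 0.2007]
orientation: [0.069, -3.14, 0.002]
contact_force: [0.3, 1.5, -0.1]
grip_width: 0.0001
```

>>> play_rows:
  deltas:
    - [0, [14, -58, 8], [0, 0, 0]]
    - [0, [28, -116, 16], [0, 0, 0]]
    - [0, [42, -174, 24], [0, 0, 0]]
    - [0, [56, -232, 32], [0, 0, 0]]
    - [0, [70, -291, 40], [0, 0, 0]]
    - [0, [82, -350, 50], [0, 0, 0]]
    - [0, [82, -350, 50], [0, 0, 0]]

```text
clock: 2.02
tcp_pos: [0.4116, -0.1093, 0.1508]
orientation: [0.056, -3.139, 0.004]
contact_force: [0.3, 0.2, 0.1]
grip_width: -0.0002
```

Run:
```python
from h import *
K,T=cam('wrist'); p,D=r.grab_frame('wrist'); save('w1',p); np.savez('pics/w1.npz',p=p,D=D,K=K,T=T)
o=r.get_obs(); print(o['tcp_pos'])
ya=np.deg2rad(2.45); ex=np.array([np.cos(ya),np.sin(ya)]); ey=np.array([-ex[1],ex[0]]); C=np.array([.573,-.099])
q=cloud(K,T,D)[D>0]; l=np.c_[(q[:,:2]-C)@ex,(q[:,:2]-C)@ey,q[:,2]]
t=l[(abs(l[:,2]-.057)<.006)&(l[:,0]<-.1)]; print(len(t)); 
if len(t): print(cv2.minAreaRect(t[:,:2].astype(np.float32)*1000))
```

```text
[ 0.41268398 -0.10688417  0.15106859]
2179
((-129.85316467285156, -1.8536338806152344), (109.20872497558594, 12.871012687683105), 89.83927154541016)
```

View pics/w1.png

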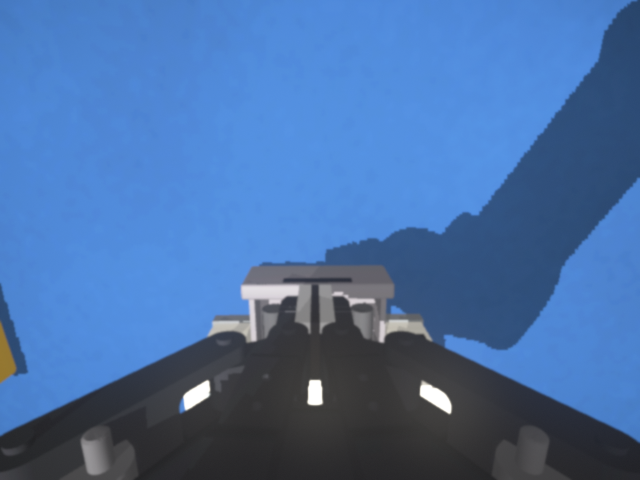

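The wrist view shows the drawer panel at (318,280), square to the tool, and the shut fingertips centred on it at about (315,290). Now I'll descend in front of it.

>>> play_rows:
  deltas:
    - [0, [3, 0, 30], [0, 0, 0]]
    - [0, [3, 0, 60], [0, 0, 0]]
    - [0, [3, 0, 85], [0, 0, 0]]
    - [0, [3, 0, 108], [0, 0, 0]]
    - [0, [3, 0, 108], [0, 0, 0]]

```text
clock: 2.7
tcp_pos: [0.4089, -0.1055, 0.0421]
orientation: [0.065, -3.136, 0.001]
contact_force: [0.4, -0.4, 1.1]
grip_width: -0.0003
```

>>> play_rows:
  deltas:
    - [0, [-10, 0, 0], [0, 0, 0]]
    - [0, [-20, 0, 0], [0, 0, 0]]
    - [0, [-30, 0, 0], [0, 0, 0]]
    - [0, [-38, 0, 0], [0, 0, 0]]
    - [0, [-44, 0, 0], [0, 0, 0]]
    - [0, [-50, 0, 0], [0, 0, 0]]
    - [0, [-55, 0, 0], [0, 0, 0]]
    - [0, [-58, 0, 0], [0, 0, 0]]

```text
clock: 3.7
tcp_pos: [0.4675, -0.1032, 0.0418]
orientation: [0.065, -3.137, 0.001]
contact_force: [-0.4, -0.2, -0.8]
grip_width: -0.0001
```

>>> play_rows:
  deltas:
    - [0, [-2, 0, 0], [0, 0, 0]]
    - [0, [-4, 0, 0], [0, 0, 0]]
    - [0, [-6, 0, 0], [0, 0, 0]]
    - [0, [-6, 0, 0], [0, 0, 0]]

```text
clock: 4.2
tcp_pos: [0.4692, -0.103, 0.041]
orientation: [0.064, -3.129, -0.0]
contact_force: [-9.8, 0.0, 5.2]
grip_width: -0.0001
```

>>> play_rows:
  deltas:
    - [0, [-6, 0, 0], [0, 0, 0]]
    - [0, [-8, 0, 0], [0, 0, 0]]
    - [0, [-8, 0, 0], [0, 0, 0]]

```text
clock: 4.58
tcp_pos: [0.4691, -0.1029, 0.0395]
orientation: [0.061, -3.114, -0.003]
contact_force: [-19.1, -0.7, 12.2]
grip_width: -0.0003
```

Firm stop at the expected place (x≈0.469). I'll back off, rise, and check while moving on to the gear.

>>> play_rows:
  deltas:
    - [0, [20, 0, 0], [0, 0, 0]]
    - [0, [30, 0, 0], [0, 0, 0]]
    - [0, [30, 0, -50], [0, 0, 0]]
    - [0, [30, 0, -110], [0, 0, 0]]
    - [0, [30, 0, -160], [0, 0, 0]]
    - [0, [0, 0, -160], [0, 0, 0]]

```text
clock: 5.32
tcp_pos: [0.4762, -0.1037, 0.2043]
orientation: [0.06, -3.125, -0.004]
contact_force: [0.5, 0.4, -0.4]
grip_width: 0.0002
```

Run:
```python
from h import *
o=r.get_obs(); print(o['tcp_pos'],o['contact_force'],R.from_rotvec(o['orientation']).as_matrix().round(3).tolist())
ya=np.deg2rad(2.45); ex=np.array([np.cos(ya),np.sin(ya)]); ey=np.array([-ex[1],ex[0]]); C=np.array([.573,-.099])
for n in ['side','scene']:
    K,T=cam(n); p,D=r.grab_frame(n); np.savez(f'pics/{n}1.npz',p=p,D=D,K=K,T=T)
    q=cloud(K,T,D)[D>0]; l=np.c_[(q[:,:2]-C)@ex,(q[:,:2]-C)@ey,q[:,2]]
    t=l[(abs(l[:,2]-.057)<.005)&(l[:,0]<-.086)&(l[:,0]>-.16)&(abs(l[:,1])<.08)]; print(n,len(t),np.percentile(t[:,0],[2,50,98]) if len(t) else '')
```

```text
[ 0.47618515 -0.10367566  0.20432698] [ 0.45672826  0.40168019 -0.38215905] [[-0.999, -0.038, -0.016], [-0.038, 0.999, 0.002], [0.016, 0.003, -1.0]]
side 124 [-0.09416354 -0.09039414 -0.08624393]
scene 0
```

>>> play_rows:
  deltas:
    - [60, [-28, 36, -8], [0, 0, -0.09]]
    - [60, [-56, 73, -16], [0, 0, -0.18]]
    - [60, [-84, 109, -24], [0, -0.008, -0.27]]
    - [60, [-112, 146, -32], [0, -0.016, -0.36]]
    - [60, [-140, 182, -40], [0.003, -0.016, -0.45]]
    - [60, [-167, 218, -47], [0.003, -0.016, -0.54]]
    - [60, [-167, 218, -47], [0.003, -0.016, -0.54]]

```text
clock: 6.3
tcp_pos: [0.6374, 0.1267, 0.245]
orientation: [0.908, -3.006, -0.01]
contact_force: [-0.4, -0.9, 0.1]
grip_width: 0.0598
```

```bash
cat > look.py <<'E'
from h import *
import sys
o=r.get_obs(); K,T=cam('wrist',o); p,D=r.grab_frame('wrist'); n=sys.argv[1]; save(n,p); np.savez(f'pics/{n}.npz',p=p,D=D,K=K,T=T,R=R.from_rotvec(o['orientation']).as_matrix(),t=o['tcp_pos'])
print(o['tcp_pos'].round(4),o['joints'].round(3)); print(R.from_rotvec(o['orientation']).as_matrix().round(3).tolist())
E
python3 look.py w2
python3 - <<'E'
from h import *
d=np.load('pics/w2.npz'); P=cloud(d['K'],d['T'],d['D']); 
near=(np.hypot(P[...,0]-.635,P[...,1]-.12)<.06)&(d['D']>0)
b=P[near&(P[...,2]>.07)&(P[...,2]<.1)]; print(len(b),cv2.minAreaRect(b[:,:2].astype(np.float32)*1000),np.median(b[:,2]))
g=P[near&(P[...,2]>.035)]; print(cv2.minEnclosingCircle(g[:,:2].astype(np.float32)*1000)); print(np.histogram(g[:,2],bins=np.arange(.03,.1,.005)))
E
```

```text
[0.6374 0.1267 0.245 ] [-0.395  0.426  0.146  1.611 -0.074  1.111  1.928]
[[-0.833, -0.554, -0.003], [-0.554, 0.833, 0.005], [-0.0, 0.006, -1.0]]
747 ((632.7766723632812, 118.53573608398438), (40.076202392578125, 13.934590339660645), 33.10376739501953) 0.08141498607250425
((634.9932250976562, 119.99594116210938), 59.998714447021484)
(array([   0,   68,  725, 1927,  174,    9,   13,    4,   13,   38,  696,
          0,    0,    0]), array([0.03 , 0.035, 0.04 , 0.045, 0.05 , 0.055, 0.06 , 0.065, 0.07 ,
       0.075, 0.08 , 0.085, 0.09 , 0.095, 0.1  ]))
```

View pics/w2.png

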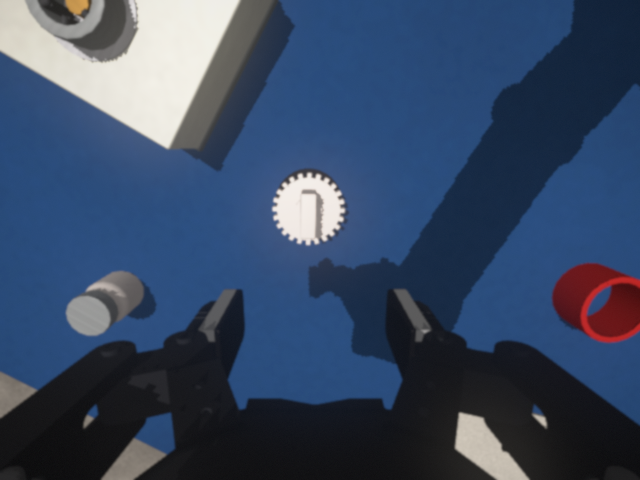

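The bar is seen clearly at (309,213), with the gear disc around it. The socket is in the corner at (75,5). I'll look at the socket from above before grasping.

>>> play_rows:
  deltas:
    - [60, [40, -41, -10], [0, 0, 0]]
    - [60, [80, -82, -20], [0, 0, 0]]
    - [60, [120, -123, -20], [0, 0, 0]]
    - [60, [161, -163, -20], [0, 0, 0]]
    - [60, [161, -163, -20], [0, 0, 0]]
    - [60, [161, -163, -20], [0, 0, 0]]

```text
clock: 7.1
tcp_pos: [0.5912, -0.1016, 0.2638]
orientation: [0.899, -3.007, -0.008]
contact_force: [-0.1, 0.1, -0.0]
grip_width: 0.0597
```

```bash
python3 look.py w3
python3 - <<'E'
from h import *
d=np.load('pics/w3.npz'); K,T,D=d['K'],d['T'],d['D']; P=cloud(K,T,D)
m=(np.hypot(P[...,0]-.593,P[...,1]+.098)<.05)&(abs(P[...,2]-.12)<.005)
q=P[m]; print(len(q),cv2.minEnclosingCircle(q[:,:2].astype(np.float32)*1000),np.median(q[:,2]))
v,u=np.where(m); print(u.min(),u.max(),v.min(),v.max())
# rectified top view of rim plane z=.118, 0.2mm/px, 80x80mm
c=np.array([.593,-.098]); s=.0002; n=300
# homography from plane to pixels
z=.118; A=np.linalg.inv(T)
H=K@np.c_[A[:3,0],A[:3,1],A[:3,2]*z+A[:3,3]]
M=np.array([[s,0,c[0]-s*n/2],[0,-s,c[1]+s*n/2],[0,0,1.]])
im=cv2.warpPerspective(d['p'],H@M,(n,n),flags=cv2.INTER_LINEAR|cv2.WARP_INVERSE_MAP)
save('sock',np.hstack([cv2.resize(im,(600,600))]))
E
```

```text
[ 0.5912 -0.1016  0.2638] [-0.107  0.33   0.225  1.713 -0.084  1.113  2.295]
[[-0.836, -0.549, -0.005], [-0.549, 0.836, 0.004], [0.002, 0.006, -1.0]]
2020 ((591.35107421875, -100.0211181640625), 26.870738983154297) 0.11919198712572524
283 346 200 262
```

View pics/sock.png

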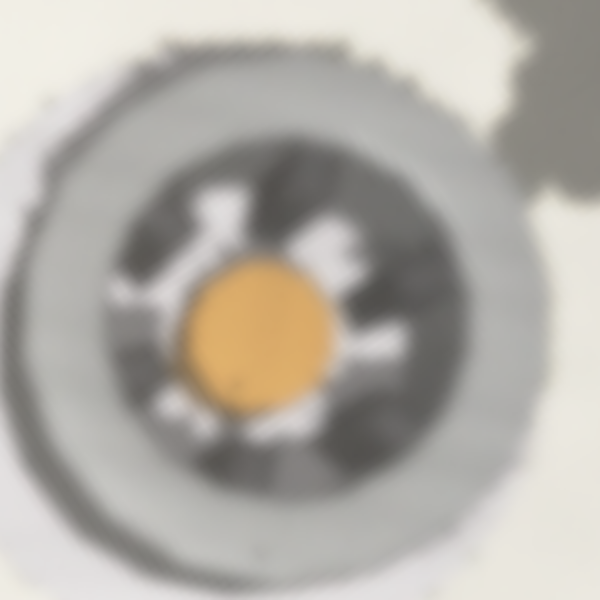

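The rectified socket view shows the collar, the brass plunger at (260,335) and grey keys in the bore, which are hard to tell from the shading. I'll use the depth image to get the key angles.

```bash
cat > keys.py <<'E'
from h import *
import sys
d=np.load(f'pics/{sys.argv[1]}.npz'); P=cloud(d['K'],d['T'],d['D']); c=np.array([.5914,-.1000]); Q=P[...,:2]-c; rr=np.hypot(Q[...,0],Q[...,1]); a=np.degrees(np.arctan2(Q[...,1],Q[...,0]))
print('z tested', np.median(P[rr<.005][:,2]))
m=(rr>.0123)&(rr<.0165)&(d['D']>0); z=P[...,2]
for k in range(-180,180,15):
    s=m&(a>=k)&(a<k+15); print(k+7.5,s.sum(),np.round(np.sort(z[s])*1000,0).astype(int).tolist()[-14:])
for lo in (.110,.113,.115):
    s=m&(z>lo)&(z<.121); f=np.exp(1j*np.radians(a[s]*6)).mean(); print(lo,s.sum(),abs(f),np.degrees(np.angle(f))/6)
E
python3 keys.py w3
```

```text
z tested 0.10549708554540238
-172.5 1483 [358, 358, 358, 358, 358, 358, 358, 358, 358, 358, 358, 358, 358, 359]
-157.5 706 [358, 358, 358, 358, 358, 358, 358, 358, 358, 358, 358, 359, 359, 359]
-142.5 509 [358, 358, 358, 358, 358, 358, 358, 358, 358, 358, 358, 358, 358, 359]
-127.5 1146 [358, 358, 358, 358, 358, 358, 358, 358, 358, 358, 358, 358, 358, 359]
-112.5 1787 [358, 358, 358, 358, 358, 358, 358, 358, 358, 358, 358, 358, 358, 359]
-97.5 260 [351, 352, 352, 352, 352, 352, 352, 352, 352, 352, 352, 352, 353, 353]
-82.5 0 []
-67.5 18 [91, 91, 91, 91, 91, 91, 91, 91, 91, 91, 91, 92, 92, 92]
-52.5 48 [113, 114, 114, 114, 115, 115, 116, 116, 116, 116, 117, 117, 117, 118]
-37.5 20 [116, 117, 117, 117, 117, 117, 117, 117, 117, 117, 118, 118, 118, 119]
-22.5 6 [91, 91, 91, 91, 92, 94]
-7.5 19 [91, 91, 91, 91, 91, 91, 91, 91, 91, 91, 91, 92, 92, 93]
7.5 33 [105, 109, 114, 115, 115, 115, 116, 116, 117, 117, 117, 117, 117, 117]
22.5 30 [116, 116, 117, 117, 117, 117, 117, 117, 117, 117, 118, 118, 118, 118]
37.5 18 [91, 91, 91, 91, 91, 91, 91, 91, 91, 91, 91, 92, 92, 92]
52.5 18 [91, 91, 91, 91, 91, 91, 92, 92, 92, 92, 92, 92, 92, 92]
67.5 16 [95, 102, 105, 111, 114, 115, 116, 116, 116, 117, 117, 117, 117, 118]
82.5 47 [117, 117, 117, 117, 117, 117, 117, 118, 118, 118, 118, 119, 119, 119]
97.5 17 [90, 91, 91, 91, 91, 91, 91, 91, 92, 92, 92, 92, 92, 92]
112.5 3 [90, 90, 92]
127.5 8 [115, 115, 115, 116, 116, 117, 118, 118]
142.5 53 [117, 117, 117, 117, 117, 117, 117, 117, 117, 117, 118, 118, 118, 118]
157.5 16 [91, 91, 91, 91, 91, 91, 91, 91, 92, 93, 336, 336, 338, 339]
172.5 881 [354, 354, 354, 354, 354, 354, 354, 354, 354, 354, 354, 355, 355, 355]
0.11 208 0.7949742461367435 18.166659935584878
0.113 195 0.8099447374079917 18.210293475551808
0.115 167 0.8400375292515202 18.17024405398723
```

>>> play_rows:
  deltas:
    - [50, [-39, 40, 0], [0, 0, 0]]
    - [50, [-78, 80, 0], [0, 0, 0]]
    - [50, [-117, 121, 20], [0, 0, 0]]
    - [50, [-155, 161, 50], [0, 0, 0]]
    - [50, [-155, 161, 90], [0, 0, 0]]
    - [50, [-155, 161, 115], [0, 0, 0]]
    - [50, [-155, 161, 115], [0, 0, 0]]

```text
clock: 8.02
tcp_pos: [0.6297, 0.1212, 0.1471]
orientation: [0.904, -3.0, -0.009]
contact_force: [-0.3, -0.1, -0.2]
grip_width: 0.0502
```

```bash
python3 look.py w4
python3 - <<'E'
from h import *
d=np.load('pics/w4.npz'); P=cloud(d['K'],d['T'],d['D']); 
near=(np.hypot(P[...,0]-.633,P[...,1]-.119)<.03)&(d['D']>0)
b=P[near&(P[...,2]>.07)&(P[...,2]<.09)]; print(len(b),cv2.minAreaRect(b[:,:2].astype(np.float32)*1000))
print(tool([.633,.1187,.0515])*1000)
E
```

```text
[0.6297 0.1212 0.1471] [-0.378  0.512  0.129  1.717 -0.086  0.926  1.943]
[[-0.833, -0.553, -0.01], [-0.553, 0.833, 0.003], [0.006, 0.008, -1.0]]
1473 ((632.7547607421875, 118.34493255615234), (40.068084716796875, 13.977043151855469), 32.265342712402344)
[-0.6586475  -3.63195307 97.45809806]
```

>>> play_rows:
  deltas:
    - [50, [0, -4, 30], [0.008, -0.006, 0]]
    - [50, [0, -4, 60], [0.008, -0.006, 0]]
    - [50, [0, -4, 85], [0.008, -0.006, 0]]
    - [50, [0, -4, 95], [0.008, -0.006, 0]]
    - [50, [0, -4, 95], [0.008, -0.006, 0]]

```text
clock: 8.7
tcp_pos: [0.6331, 0.1184, 0.0547]
orientation: [-0.905, 3.005, -0.0]
contact_force: [1.2, 0.2, -0.1]
grip_width: 0.0502
```

>>> play_rows:
  deltas:
    - [5, [0, 0, 0], [0, 0, 0]]
    - [5, [0, 0, 0], [0, 0, 0]]
    - [5, [0, 0, 0], [0, 0, 0]]
    - [5, [0, 0, 0], [0, 0, 0]]
    - [5, [0, 0, 0], [0, 0, 0]]
    - [5, [0, 0, 0], [0, 0, 0]]
  squeeze: 60

```text
clock: 9.45
tcp_pos: [0.6342, 0.1186, 0.0561]
orientation: [-0.904, 3.002, -0.0]
contact_force: [-0.5, 0.2, 6.2]
grip_width: 0.0128
```

>>> play_rows:
  deltas:
    - [5, [0, 0, -20], [0, 0, 0]]
    - [5, [0, 0, -45], [0, 0, 0]]
    - [5, [0, 0, -80], [0, 0, 0]]
    - [5, [0, 0, -115], [0, 0, 0]]
    - [5, [0, 0, -150], [0, 0, 0]]
    - [5, [0, 0, -150], [0, 0, 0]]

```text
clock: 10.2
tcp_pos: [0.6352, 0.1186, 0.2106]
orientation: [-0.901, 2.996, -0.0]
contact_force: [0.4, 1.3, -1.2]
grip_width: 0.0129
```

```bash
python3 look.py w5
python3 - <<'E'
from h import *
for n in ('side',):
    K,T=cam(n); p,D=r.grab_frame(n); np.savez('pics/side5.npz',p=p,D=D,K=K,T=T); save('side5',cv2.resize(p[150:390,160:480],(800,600)))
d=np.load('pics/w5.npz'); save('w5c',d['p'])
print(r.get_obs()['contact_force'],r.get_obs()['moment'],r.get_obs()['grip_width'])
E
```

```text
[0.6352 0.1186 0.2106] [-0.387  0.443  0.144  1.668 -0.072  1.022  1.936]
[[-0.834, -0.552, 0.013], [-0.552, 0.834, 0.004], [-0.012, -0.004, -1.0]]
[ 0.18483018 -0.54012612 -1.44464046] [-0.0139549   0.0854165  -0.02152538] 0.012782511427049972
```

View pics/side5.png

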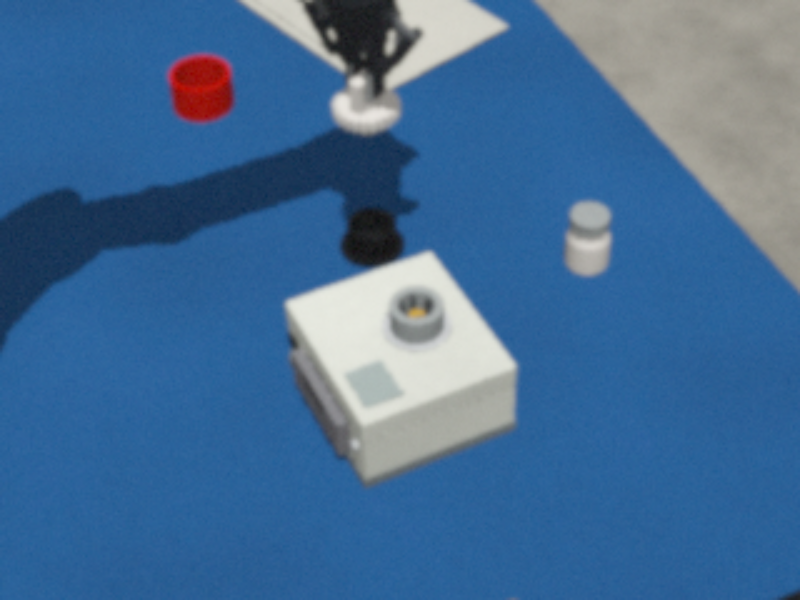

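View pics/w5.png

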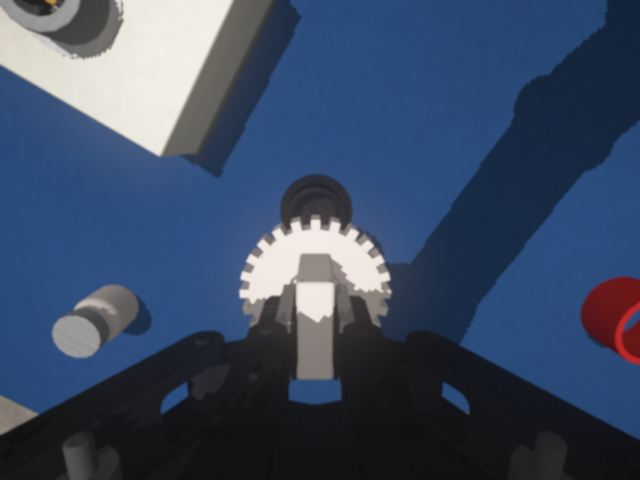

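The side view shows the gear hanging in the gripper at (365,105), the holder empty and the drawer shut. The wrist view shows the bar held along tool x at (315,320). I'll check the gear's tilt and offset in the tool frame.

```bash
cat > gear.py <<'E'
from h import *
import sys
d=np.load(f'pics/{sys.argv[1]}.npz'); P=cloud(d['K'],d['T'],d['D']); L=(P-d['t'])@d['R']*1000; V=cv2.cvtColor(d['p'],cv2.COLOR_RGB2HSV)
m=(d['D']>0)&(np.hypot(L[...,0],L[...,1])<45)&(L[...,2]>-8)&(L[...,2]<30)&(V[...,2]>90)&(V[...,1]<60)
q=L[m]; print(len(q),np.percentile(q[:,2],[2,25,50,75,98]).round(1))
z0=np.median(q[q[:,2]>4][:,2]); 
for _ in range(3):
    s=q[abs(q[:,2]-z0)<3] if _==0 else q[abs(q[:,2]-np.c_[q[:,:2],np.ones(len(q))]@c)<.8]
    c=np.linalg.lstsq(np.c_[s[:,:2],np.ones(len(s))],s[:,2],rcond=None)[0]
print('plane dz/dx,dz/dy,z0',c.round(3),len(s))
print('disc circle',cv2.minEnclosingCircle(s[:,:2].astype(np.float32)))
b=L[(d['D']>0)&(abs(L[...,1])<12)&(abs(L[...,0])<35)&(L[...,2]<-27)&(L[...,2]>-40)]; print('bar top',len(b),cv2.minAreaRect(b[:,:2].astype(np.float32)) if len(b)>5 else '')
E
python3 gear.py w5
```

```text
8802 [-5.1 10.1 10.7 11.2 20.2]
plane dz/dx,dz/dy,z0 [-6.0000e-03 -0.0000e+00  1.0706e+01] 5650
disc circle ((1.048816442489624, 0.7445520162582397), 35.0214958190918)
bar top 1373 ((2.8857555389404297, 1.6579933166503906), (23.672285079956055, 29.26534652709961), 79.38160705566406)
```

>>> play_rows:
  deltas:
    - [5, [26, -26, 0], [0, 0, -0.04]]
    - [5, [52, -53, 0], [0, 0, -0.08]]
    - [5, [78, -79, 0], [0, 0, -0.12]]
    - [5, [104, -106, -1], [-0.002, 0.004, -0.17]]
    - [5, [130, -132, -1], [-0.004, 0.008, -0.21]]
    - [5, [156, -158, -1], [-0.004, 0.008, -0.257]]
    - [5, [156, -158, -1], [-0.004, 0.008, -0.257]]
    - [5, [156, -158, -1], [-0.004, 0.008, -0.257]]

```text
clock: 11.3
tcp_pos: [0.5895, -0.0989, 0.2059]
orientation: [1.282, -2.864, -0.003]
contact_force: [-0.1, -0.4, -1.8]
grip_width: 0.0129
```

```bash
cat > tgt.py <<'E'
from h import *
o=r.get_obs(); M=R.from_rotvec(o['orientation']).as_matrix()
print(o['tcp_pos'].round(4),o['contact_force'].round(1),o['moment'].round(2),'grip',o['grip_width'].round(4),'yaw x',np.degrees(np.arctan2(M[1,0],M[0,0]))%360, 'downintool',(M.T@[0,0,-1]).round(4),'j',o['joints'].round(2))
ax=np.array(o['tcp_pos'])+M@[.0011,.0006,.0227]; print('flange',ax.round(4)); e=np.array([.5914,-.1,ax[2]])-ax; print('shift tool mm',(M.T@e*1000).round(2))
E
python3 tgt.py; python3 look.py w6 >/dev/null; python3 gear.py w6
```

```text
8810 [-5.2 10.1 10.7 11.2 20.3]
plane dz/dx,dz/dy,z0 [-4.0000e-03 -1.0000e-03  1.0668e+01] 5689
disc circle ((0.6828785538673401, 0.8651743531227112), 35.131805419921875)
bar top 1373 ((3.389237403869629, -0.5653142929077148), (29.193893432617188, 23.928455352783203), 4.085541725158691)Traceback (most recent call last):
  File "tgt.py", line 3, in <module>
    print(o['tcp_pos'].round(4),o['contact_force'].round(1),o['moment'].round(2),'grip',o['grip_width'].round(4),'yaw x',np.degrees(np.arctan2(M[1,0],M[0,0]))%360, 'downintool',(M.T@[0,0,-1]).round(4),'j',o['joints'].round(2))
                                                                                        ^^^^^^^^^^^^^^^^^^^^^
AttributeError: 'float' object has no attribute 'round'
```

```bash
sed -i "s/o\['grip_width'\].round(4)/o['grip_width']/" tgt.py; python3 tgt.py
```

```text
[ 0.5898 -0.0983  0.2061] [-0.3 -0.  -1.8] [0.01 0.02 0.06] grip 0.013210995865992605 yaw x 228.3027150434534 downintool [-0.0022 -0.0033  1.    ] j [-0.05  0.38  0.15  1.78 -0.06  0.99  2.53]
flange [ 0.5886 -0.0987  0.1834]
shift tool mm [-0.89 -3.01 -0.01]
```

>>> play_rows:
  deltas:
    - [5, [-1, -3, 10], [0.004, -0.006, 0]]
    - [5, [-1, -3, 22], [0.004, -0.006, 0]]
    - [5, [-1, -3, 33], [0.004, -0.006, 0]]
    - [5, [-1, -3, 33], [0.004, -0.006, 0]]

```text
clock: 11.85
tcp_pos: [0.5917, -0.0992, 0.1715]
orientation: [-1.285, 2.865, 0.003]
contact_force: [0.1, -0.3, -0.9]
grip_width: 0.0129
```

```bash
python3 tgt.py
```

```text
[ 0.5917 -0.0992  0.1715] [ 0.1 -0.3 -0.9] [-0.02 -0.03 -0.02] grip 0.012885376454077847 yaw x 228.31567786859912 downintool [ 0.002  -0.0014  1.    ] j [-0.04  0.42  0.14  1.81 -0.07  0.92  2.54]
flange [ 0.5905 -0.0996  0.1488]
shift tool mm [-0.28 -0.96 -0.  ]
```

>>> play_rows:
  deltas:
    - [5, [-0.5, -1.5, 4], [0, 0, 0]]
    - [5, [-0.5, -1.5, 8], [0, 0, 0]]
    - [5, [-0.5, -1.5, 11], [0, 0, 0]]
    - [5, [-0.5, -1.5, 14], [0, 0, 0]]
    - [5, [-0.5, -1.5, 17], [0, 0, 0]]

```text
clock: 12.48
tcp_pos: [0.5932, -0.0998, 0.1544]
orientation: [-1.285, 2.865, 0.003]
contact_force: [0.1, -0.0, -1.9]
grip_width: 0.0131
```

```bash
python3 tgt.py
```

```text
[ 0.5932 -0.0998  0.1544] [ 0.1 -0.  -1.9] [ 0.04 -0.02  0.01] grip 0.013062306697146926 yaw x 228.31568973293645 downintool [ 0.0021 -0.0013  1.    ] j [-0.04  0.44  0.14  1.82 -0.08  0.89  2.55]
flange [ 0.592  -0.1002  0.1317]
shift tool mm [0.27 0.56 0.  ]
```

>>> play_rows:
  deltas:
    - [5, [0, 0.5, 3], [0, 0, 0]]
    - [5, [0, 0.5, 6], [0, 0, 0]]
    - [5, [0, 0.5, 9], [0, 0, 0]]
    - [5, [0, 0.5, 11], [0, 0, 0]]
    - [5, [0, 0.5, 11], [0, 0, 0]]
  squeeze: 80

```text
clock: 13.1
tcp_pos: [0.5932, -0.0997, 0.1438]
orientation: [-1.284, 2.865, 0.002]
contact_force: [-1.6, -1.0, 5.5]
grip_width: 0.0126
```

```bash
python3 tgt.py
```

```text
[ 0.5932 -0.0997  0.1438] [-1.6 -1.   5.5] [-0.27  0.25 -0.  ] grip 0.012621611313970878 yaw x 228.30293590889258 downintool [ 2.6e-03 -4.0e-04  1.0e+00] j [-0.04  0.45  0.14  1.83 -0.08  0.87  2.55]
flange [ 0.5921 -0.1001  0.1211]
shift tool mm [ 0.4   0.55 -0.  ]
```

Meshed, with the spring force as expected. Now press onto the rim.

>>> play_rows:
  deltas:
    - [5, [0, 0, 2], [0, 0, 0]]
    - [5, [0, 0, 4], [0, 0, 0]]
    - [5, [0, 0, 5], [0, 0, 0]]
    - [5, [0, 0, 5], [0, 0, 0]]
    - [5, [0, 0, 5], [0, 0, 0]]

```text
clock: 13.72
tcp_pos: [0.5933, -0.0998, 0.1421]
orientation: [-1.283, 2.864, 0.003]
contact_force: [-11.6, 0.7, 29.0]
grip_width: 0.0125
```

```bash
python3 tgt.py; python3 look.py w7 >/dev/null; python3 gear.py w7
```

```text
[ 0.5933 -0.0998  0.1421] [-11.6   0.7  29. ] [ 0.31  2.52 -0.01] grip 0.012514351344771807 yaw x 228.27798000001803 downintool [ 3.6e-03 -2.0e-04  1.0e+00] j [-0.04  0.45  0.13  1.83 -0.08  0.86  2.55]
flange [ 0.5921 -0.1002  0.1194]
shift tool mm [ 0.38  0.66 -0.  ]
8854 [-5.1 10.1 10.6 11.2 20.1]
plane dz/dx,dz/dy,z0 [-5.0000e-03 -2.0000e-03  1.0635e+01] 5727
disc circle ((0.8059241771697998, 0.8473659753799438), 35.025455474853516)
bar top 1390 ((2.801637649536133, -1.284555435180664), (34.236568450927734, 23.90009307861328), 8.277724266052246)
```

>>> play_rows:
  deltas:
    - [5, [0, 0, 2.5], [0, 0, 0]]
    - [5, [0, 0, 2.5], [0, 0, 0]]
    - [5, [0, 0, 2.5], [0, 0, 0]]

```text
clock: 14.15
tcp_pos: [0.5933, -0.0998, 0.1421]
orientation: [-1.283, 2.863, 0.003]
contact_force: [-9.6, 0.5, 23.1]
grip_width: 0.0125
```

```bash
python3 tgt.py
python3 - <<'E'
from h import *
p,D=r.grab_frame('side'); save('side8',cv2.resize(p[180:420,200:520],(800,600)))
K,T=cam('side'); q=cloud(K,T,D); m=(np.hypot(q[...,0]-.5914,q[...,1]+.1)<.036)&(D>0)&(q[...,2]>.122)&(q[...,2]<.14); print(np.median(q[m][:,2]))
E
```

```text
[ 0.5933 -0.0998  0.1421] [-9.6  0.5 23.1] [0.18 1.99 0.1 ] grip 0.012450098868388354 yaw x 228.2694461292829 downintool [ 4.4e-03 -2.0e-04  1.0e+00] j [-0.04  0.45  0.13  1.83 -0.08  0.86  2.55]
flange [ 0.5921 -0.1001  0.1194]
shift tool mm [ 0.38  0.64 -0.  ]
0.13114658593338457
```

View pics/side8.png

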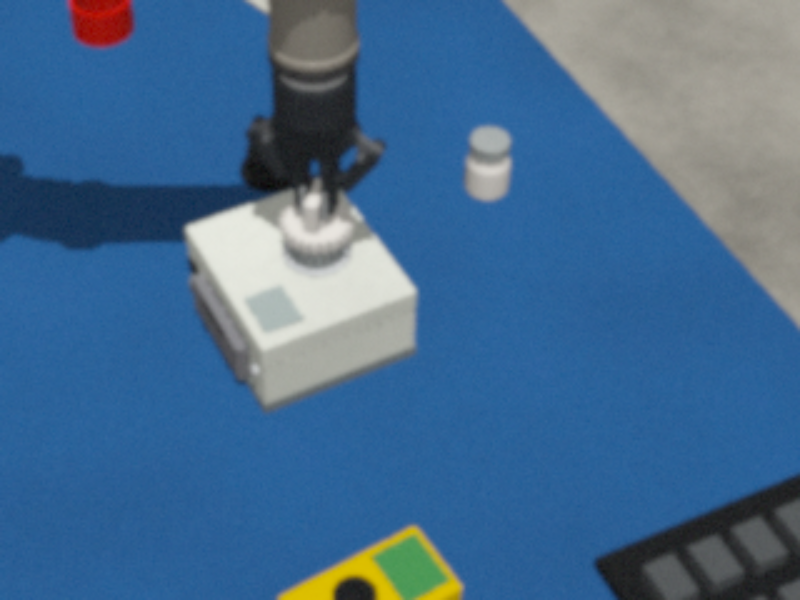

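The side view shows the gear sitting flush on the socket at (315,230), still in the fingers. The drawer is shut at (215,325) and the bystanders haven't moved. The disc top measures 0.131 m, and the seated value would be 0.132 m. I'm handing in.

```bash
python3 -c "
from bench import r
print(r.hand_in())"
```

```text
the job is handed in; nothing more can be done
None
```

The drawer is home and the gear is meshed, pressed flush on the socket rim and still held by its grip. I handed the job in at about 14 s of the 50 s; no verdict is reported.

- **Drawer:** I pushed it with the shut fingers until it met a firm stop. The force peaked at about 19 N along the push, above the suggested 10–15 N. Afterwards the side camera put the panel front where it should be when home.
- **Gear:** I gripped it by the wing bar, turned it about 15° to line up with the socket gaps, and lowered it. The splines passed the keys without resistance.
- **Last checks:**
  - The disc underside was at 0.1194 m, against the rim at 0.120 m.
  - The gear axis was about 0.8 mm from the socket axis, and the tilt about 0.01 rad at most.
  - The arm pressed down with 23 N, with a sideways force of about 10 N. The grip was set to 80 N.
  - In the last picture the drawer was still shut and the bystanders looked undisturbed.
- **Disagreement:** the side camera's depth reading put the disc top at 0.131 m, 1 mm below the expected 0.132 m. That is within the calibration error.
- **Not checked directly:** I had no reading of the plunger itself, so its travel is inferred from the gear's height and the contact force.

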